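# Hold a specimen blade in the reading box

### The arm

A 7-joint arm with a two-finger parallel gripper is mounted at the origin on a cart in front of the work surface, level with it; the furniture and walls round the work are solid. World frame = base frame: x ahead of the robot, y to its left, z up, the work surface at z = 0. Lengths are in m, angles in rad, forces in N, time in s.
With the tool pointing down it reaches from about 0.35 to 0.9 m from the base axis. Payload 8.1 kg.
Tool frame: the origin (TCP) lies midway between the tips of the shut fingers; the grasp point (between the pads) lies ctrl.pinch_z behind it (ctrl.pinch_z is the distance from the TCP to the grasp point, in m); x points along the fingers, z is the direction in which the jaws open and shut, and the axes are right-handed (so a half turn about x gives the same grasp; the last joint's range is limited). The gripper opens to 92 mm and grips with 3 to 60 N. Pads are 19 mm wide; open, the fingers measure 130 mm over their backs; the gripper's body (75 mm by 190 mm) begins 47 mm behind the grasp point.
Start: joints at [1.013, 0.434, 0.025, 1.573, -0.012, 1.134, -0.075], TCP at [0.275, -0.561, 0.227] pointing down, gripper open.
Joint ranges: [-2.62, 2.62], [-0.44, 2.09], [-1.27, 1.32], [0.08, 2.57], [-1.32, 4.46], [0.12, 2], [-2.74, 2.74]. Speed limits (rad/s): [2.22, 2.22, 3.01, 3.01, 3.14, 3.14, 3.14].

### API

Orientations are given as a unit quaternion [x, y, z, w].
In Python, from workcell import ctrl, eyes gives the robot as it stands. The module is installed in compiled form; this text tells all that it offers.
- The arm moves only by the tool carry_out, never from a script. Its arguments are lists of equal length, an entry for each row: "delta_pos": the shift along the world's x, y, z in cm, a list of three; "spin": the turn about the world's z in rad. A call has 1 to 10 rows; each row is the pose to reach, as a shift and turn from the pose measured when the call began; what a row does not reach only later rows make up. A row lasts 1/8 s, in which the tool goes at most 62.5 mm and 10.7 degrees, less where a joint would pass 70% of its speed; a pose out of reach is approached as far as the arm can. A call with a gripper value outside its range is refused whole. "claw" is the finger opening in cm, from 0 to 9.18, set as the call begins (left out, the last holds). The fingers move at their own pace and stop on an object; "newtons" is the grip in N (left out, the last holds). Time passes only in rows, so rows that repeat a pose let the fingers close. It gives the time, the measured TCP pose, the force and the opening at its end, in the units of the state.
- ctrl.state(): the state, without advancing time (a new reading comes with each control period).
- eyes.capture(name): name is "scene" or "top"; returns a dict with "img" (420x560x3 uint8, red, green, blue), "mtx" (3x3 intrinsics, pixels), "R" (3x3) and "t" (3): a world point X has camera coordinates R X + t. Camera axes: x right, y down, z forward; pixel columns grow to the right and rows downward; lengths in m; the calibration is good to about 2 mm. A picture is of the moment at which its call begins. There is no depth.
- ctrl.finish_job(): hands the job in, once; it reports no verdict.
The state is a dict: "time": time; "joints": joint angles; "dq": joint speeds; "joint_torque": joint torques, N m; "tcp_pos": TCP position; "orientation": TCP orientation; "force": force on the tool from outside, world axes, zero at the start; "torque": the same for the moment, N m; "grip_width": finger opening in m.
Only numpy, scipy, OpenCV 4.12 (cv2) and the standard library are available. Lean on these libraries where they do the work, as an engineer would, in place of code of your own. Each camera call takes 0.05 s, during which the arm holds its last target.

### The job

Slide the shutter on the roof of the reading box fully open, then take the narrower of the two specimen blades out of the wooden rack and pass it, copper coupon down, through the roof slot. Finish while still holding the blade upright by its black head, hanging from the gripper and not pressed hard against the box, with its coupon centred at the height of the window so that the whole coupon can be seen there. Leave the wider blade, the beaker and the vial where they stand.

Things in the scene. Friction and masses are not known exactly. Their poses are not given: they have to be found in the camera images.
- reading_box: Grey hollow box, 90 x 150 x 100 mm (x, y, z), fixed to the table. Origin: centre of its underside. At yaw 0 its front, with a window 34 mm wide and 30 mm high, faces -x (the robot). Roof 8 mm thick, with a through slot 8 mm (x) by 42 mm (y), bevelled 3 mm at the mouth; box floor 5 mm above the table. Two rails 5 mm high run along y on the roof, 13.5 to 17.5 mm either side of the slot's middle.
- slot (a point): Centre of the slot's mouth, level with the top of the roof; axes as the box: x across the slot (8 mm), y along it (42 mm), z up. It lies at (-18, -25, 100) mm in the box frame.
- reading_spot (a point): The point where the coupon's centre must be held: 50 mm straight below point slot, at the height of the window's centre, 50 mm above the table. Axes as the box.
- shutter (a joint): Slide of the steel shutter plate (26 x 52 x 3 mm) on the roof between the rails, in m: 0 = shut, centred over the slot; 0.060 = fully open at the end stop. Grows as it moves to the box's +y. Light friction of about 1 N; it stays where it is left.
- shutter_knob (a point): Point on the axis of the shutter's upright black knob, 26 mm above the underside of the plate; the knob is 18 mm in diameter there (19 to 33 mm above the roof) and stands on the plate's centre; it moves with the shutter. Axes as the box. With the shutter open, the knob stands 60 mm from the slot's centre along box y.
- rack: Fixed wooden block 60 (x) x 180 (y) x 50 (z) mm, origin at the centre of its underside. Two pockets 8 mm (x) by 60 mm (y), 40 mm deep, centred 45 mm either side of the middle along its y; a blade stands in each, on the pocket's floor 10 mm above the table. Which blade stands in which pocket changes.
- narrow_blade: The blade to use, about 80 g: aluminium, 6 mm thick (x), 40 mm wide (y), 80 mm long, on top a black head 16 mm thick, 28 mm wide, 40 mm high (80 to 120 mm up). Origin: centre of its lower end, z up to the head. The lowest 5 mm are 4 x 36 mm. Both faces alike; stands in line with the rack (x along rack x). The slot is 2 mm larger both ways; the head does not pass it.
- narrow_blade_coupon (a point): Centre of the narrow blade's copper coupon (a disc of 16 mm diameter let into both faces), 18 mm above the blade's lower end. Axes as the blade.
- wide_blade: The other blade, like the narrow one but 56 mm wide with a head 44 mm wide; it does not fit the slot. Stays in the rack. Origin: centre of its lower end.
- beaker: Loose small glass beaker, about 55 mm across, 67 mm high; a bystander. Origin: centre of its underside.
- vial: Loose sample vial with black cap, 21 mm across, 51 mm high; a bystander. Origin: centre of its underside.
Things that resemble listed ones, but are neither listed nor needed, are in the scene too. There is more than one size of the reading_box; the job needs the smaller. What is shaped like the narrow_blade but red is not meant.

How it is judged:
By the outcome, as a careful person would: the job done as asked, in the order asked, and still so for the second after the job is handed in, while the arm keeps its last pose, push and grip.
It also fails if it takes over 64 s, if anything falls off the work surface, if the arm or the gripper's body presses on something with over 40 N, if the wrist force passes 120 N, or if a joint passes its speed limit or range.

## Working session

There is one attempt and no reset: what is moved stays moved. The work goes in short steps, Python scripts to look and compute and a tool call to move; the robot and the scene stay as the last step left them, time stands still between calls to the robot, and variables do not carry over. Pictures are saved under pics/ and viewed, and the job is handed in when it is done.

Besides the shell and the picture viewer there is one more tool, called after "Emit:" in YAML: its name, and indented under it one key for each argument. carry_out: Moves the arm, as the interface text tells. Its arguments: {"type":"object","properties":{"delta_pos":{"type":"array","items":{"type":"array","items":{"type":"number"}}},"spin":{"type":"array","items":{"type":"number"}},"claw":{"type":"number"},"newtons":{"type":"number"}},"required":["delta_pos","spin"]}

```bash
mkdir -p pics
python3 - <<'E'
from workcell import ctrl, eyes
import cv2
s=ctrl.state();print(s['time'],s['tcp_pos'],s['orientation'],s['force'],s['grip_width'],ctrl.pinch_z)
for n in("scene","top"):
    c=eyes.capture(n);cv2.imwrite(f"pics/{n}0.png",c['img'][:,:,::-1]);print(n,c['mtx'],c['R'],c['t'])
E
```

```text
0.0 [ 0.27426863 -0.56104283  0.2259657 ] [ 0.37467513  0.60031943 -0.37418672  0.59934918] [ 0.41415332  0.83922507 -0.22502734] 0.09212777024123617 0.0188
scene [[536.3076039    0.         273.11647587]
 [  0.         536.3076039  213.08066172]
 [  0.           0.           1.        ]] [[-0.58792285 -0.80890427 -0.00453939]
 [-0.31804428  0.23631146 -0.91815289]
 [ 0.74377051 -0.53835933 -0.39620028]] [0.24803153 0.27303285 1.21119457]
top [[509.18921373   0.         283.64491493]
 [  0.         509.18921373 207.05118106]
 [  0.           0.           1.        ]] [[-0.0107133  -0.99986799 -0.01221584]
 [-0.98967363  0.0123488  -0.14280624]
 [ 0.14293824  0.01055977 -0.98967528]] [-0.04963014  0.51797255  1.25332908]
```

View pics/scene0.png

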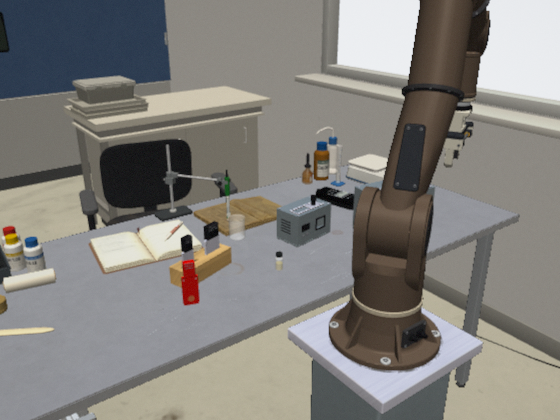

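View pics/top0.png

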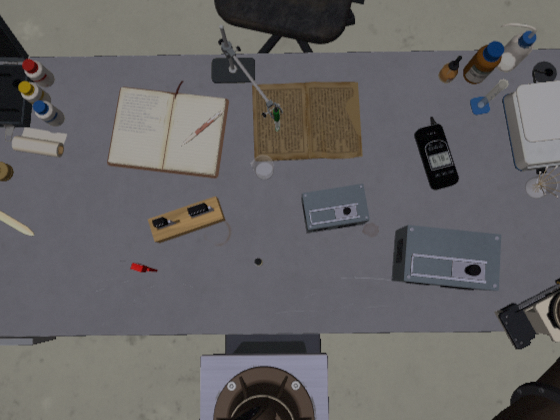

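Run:
```python
import cv2
t=cv2.imread('pics/top0.png');s=cv2.imread('pics/scene0.png')
a=cv2.resize(t[170:250,280:390],None,fx=7,fy=7,interpolation=cv2.INTER_CUBIC);cv2.imwrite('pics/a.png',a)
a=cv2.resize(t[185:255,135:240],None,fx=7,fy=7,interpolation=cv2.INTER_CUBIC);cv2.imwrite('pics/b.png',a)
a=cv2.resize(s[180:290,160:345],None,fx=4.3,fy=4.3,interpolation=cv2.INTER_CUBIC);cv2.imwrite('pics/c.png',a)
```

```text
(no output)
```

View pics/a.png

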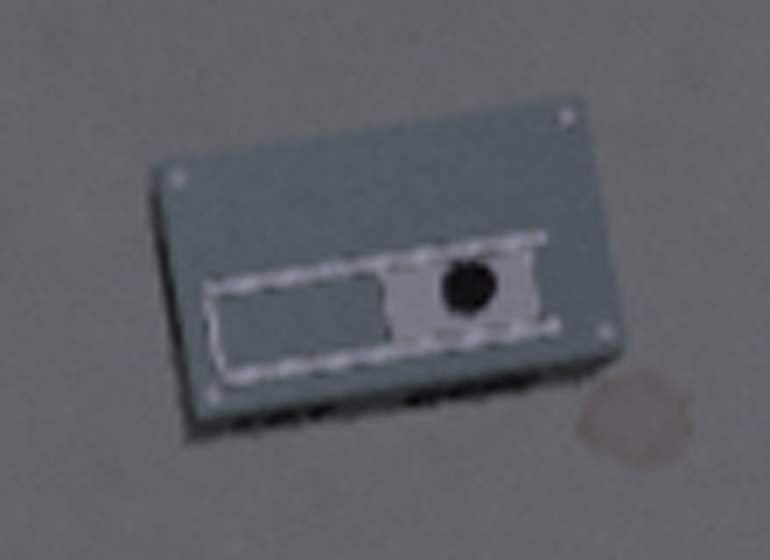

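View pics/b.png

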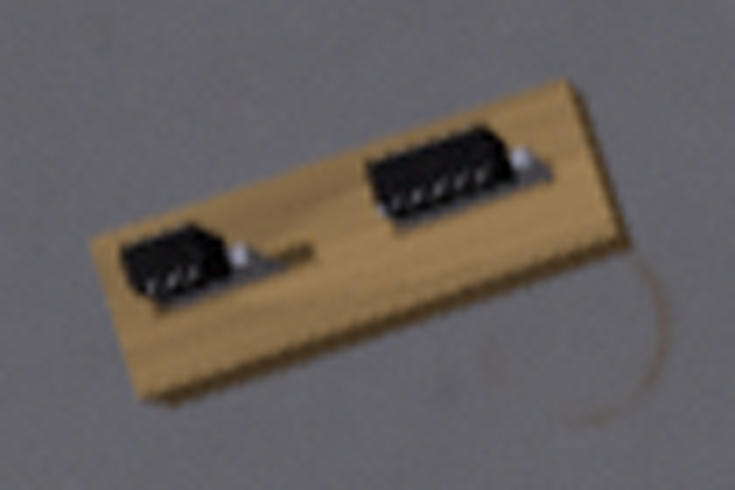

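View pics/c.png

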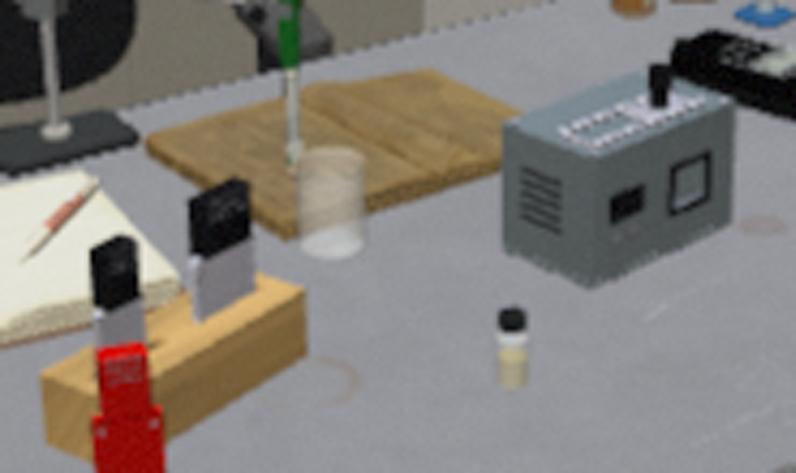

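```bash
cat > h.py <<'E'
from workcell import ctrl, eyes
import cv2, numpy as np
def ray(c,p):
    K,R,t=c['mtx'],c['R'],c['t'];d=R.T@np.linalg.inv(K)@np.array([p[0],p[1],1.]);return -R.T@t,d
def onz(c,p,z):
    o,d=ray(c,p);return o+d*(z-o[2])/d[2]
def proj(c,X):
    q=c['mtx']@(c['R']@np.array(X)+c['t']);return q[:2]/q[2]
def tri(c1,p1,c2,p2):
    o,d=ray(c1,p1);a,e=ray(c2,p2)
    s=np.linalg.lstsq(np.array([d,-e]).T,a-o,rcond=None)[0];x,y=o+d*s[0],a+e*s[1];return (x+y)/2,np.linalg.norm(x-y)
E
python3 - <<'E'
from h import *
T=eyes.capture('top');S=eyes.capture('scene')
im=T['img'];hsv=cv2.cvtColor(im,cv2.COLOR_RGB2HSV)
def big(m,roi):
    k=np.zeros_like(m);x0,y0,x1,y1=roi;k[y0:y1,x0:x1]=m[y0:y1,x0:x1]
    cs,_=cv2.findContours(k,cv2.RETR_EXTERNAL,cv2.CHAIN_APPROX_NONE);return max(cs,key=cv2.contourArea)
print('hsv roof',hsv[200,330],'table',hsv[240,330],'rack',hsv[230,180],'side',hsv[226,310])
def rep(nm,c,z):
    r=cv2.minAreaRect(c);b=cv2.boxPoints(r);P=np.array([onz(T,p,z)[:2] for p in b])
    print(nm,r,'\n',P.round(4),'centre',P.mean(0).round(4),'sides',np.linalg.norm(np.diff(P,axis=0),axis=1).round(4))
    for i in range(2):
        d=P[i+1]-P[i];print('  dir',np.degrees(np.arctan2(d[1],d[0])).round(2))
h,s,v=[hsv[:,:,i].astype(int) for i in range(3)]
m=((h>8)&(h<28)&(s>90)&(v>110)).astype(np.uint8);rep('rack',big(m,(135,185,240,255)),.05)
m=((h>90)&(h<112)&(s>38)&(v>78)).astype(np.uint8);m=cv2.morphologyEx(m,cv2.MORPH_CLOSE,np.ones((9,9)));rep('roof',big(m,(290,175,380,240)),.1)
m=(v<45).astype(np.uint8)
for nm,roi in(('knob',(335,200,358,222)),('narrow',(148,212,175,232)),('wide',(183,200,212,218))):
    c=big(m,roi);M=cv2.moments(c);p=(M['m10']/M['m00'],M['m01']/M['m00']);print(nm,p,cv2.contourArea(c),cv2.boundingRect(c),onz(T,p,.13 if nm!='knob' else .133).round(4))
E
```

```text
hsv roof [106  45  97] table [128  19 106] rack [ 18 114 134] side [124  28 137]
rack ((185.043212890625, 218.62576293945312), (23.021556854248047, 71.9608383178711), 71.02959442138672) 
 [[0.4884 0.2865]
 [0.5456 0.1161]
 [0.4901 0.0968]
 [0.4335 0.2663]] centre [0.4894 0.1914] sides [0.1798 0.0587 0.1786]
  dir -71.42
  dir -160.88
roof ((335.3229675292969, 206.21218872070312), (36.807167053222656, 62.125091552734375), 81.02737426757812) 
 [[ 0.5423 -0.1005]
 [ 0.5642 -0.2493]
 [ 0.4755 -0.2601]
 [ 0.4539 -0.1128]] centre [ 0.509  -0.1807] sides [0.1504 0.0894 0.1489]
  dir -81.64
  dir -173.06
knob (346.6133333333333, 210.48) 25.0 (344, 208, 7, 6) [ 0.4935 -0.2037  0.133 ]
narrow (160.08522727272728, 222.0965909090909) 88.0 (153, 217, 15, 11) [0.4719 0.2336 0.13  ]
wide (197.55925925925925, 209.3938271604938) 135.0 (188, 203, 21, 13) [0.5009 0.1459 0.13  ]
```

Run:
```python
from h import *
from scipy.spatial.transform import Rotation as R
s=ctrl.state();r=R.from_quat(s['orientation']);M=r.as_matrix();print(M.round(3))
ang=np.degrees(np.arctan2(M[1,2],M[0,2]));print('jaw az',ang)
T=eyes.capture('top');S=eyes.capture('scene');print(-T['R'].T@T['t'],s['joints'])
yaw=np.radians(8.2);c,k=np.cos(yaw),np.sin(yaw);B=np.array([[c,-k],[k,c]])
slot=np.array([.509,-.1807])+B@[-.018,-.025];print('slot',slot)
for z in(.1,.119,.133,.13):print(z,proj(T,[*slot,z]),proj(S,[*slot,z]))
# knob in scene
print('knob shift cm',(np.array([*slot,.111])-s['tcp_pos'])*100)
print(proj(S,[.4749,.234,.13]))
```

```text
[[-0.     0.898  0.439]
 [ 0.001  0.439 -0.898]
 [-1.    -0.    -0.001]]
jaw az -63.9472520069933
[ 0.33294341 -0.06925479  1.31375224] [ 1.01340164  0.43492786  0.02501279  1.57372268 -0.01158964  1.13400555
 -0.0750908 ]
slot [ 0.49474975 -0.20801173]
0.1 [346.86539193 211.83228954] [313.69642381 204.86808997]
0.119 [347.75453879 210.75952894] [313.85410041 199.13962969]
0.133 [348.427677   209.94738399] [313.97121029 194.8849765 ]
0.13 [348.28211705 210.12300287] [313.94604861 195.79911123]
knob shift cm [ 22.03888919  35.32216113 -11.52736332]
[187.64054416 235.48169153]
```

Emit:
carry_out:
  delta_pos:
    - [0,2,6]
    - [3,6,6]
    - [6,11,6]
    - [9,16,6]
    - [12,21,6]
    - [15,26,6]
    - [18,31,6]
    - [22,35.6,6]
    - [22,35.6,0]
    - [22,35.6,0]
  spin: [0.0,0.18,0.36,0.54,0.72,0.9,1.08,1.26,1.26,1.26]
  claw: 5
  newtons: 8

```text
time: 1.55
tcp_pos: [0.4918, -0.2044, 0.2231]
orientation: [-0.05, 0.708, 0.052, 0.702]
force: [-0.9, -0.0, 0.2]
grip_width: 0.05
```

Run:
```python
from h import *
s=ctrl.state();print(s['time'],s['tcp_pos'],s['orientation'],s['force'],s['joints'])
for n in("scene","top"):
    c=eyes.capture(n);i=c['img'][:,:,::-1]
    x,y=(250,90) if n=='scene' else(270,140)
    cv2.imwrite(f"pics/{n}1.png",cv2.resize(i[y:y+150,x:x+200],None,fx=4,fy=4,interpolation=cv2.INTER_CUBIC))
```

```text
1.55 [ 0.49177059 -0.2043805   0.22313612] [-0.05018215  0.70800547  0.05223096  0.70248269] [-0.94395849 -0.04112201  0.19844231] [ 0.58867698  0.32507375 -0.38175119  1.77143225  0.13482856  1.07921028
  0.30518709]
```

View pics/scene1.png

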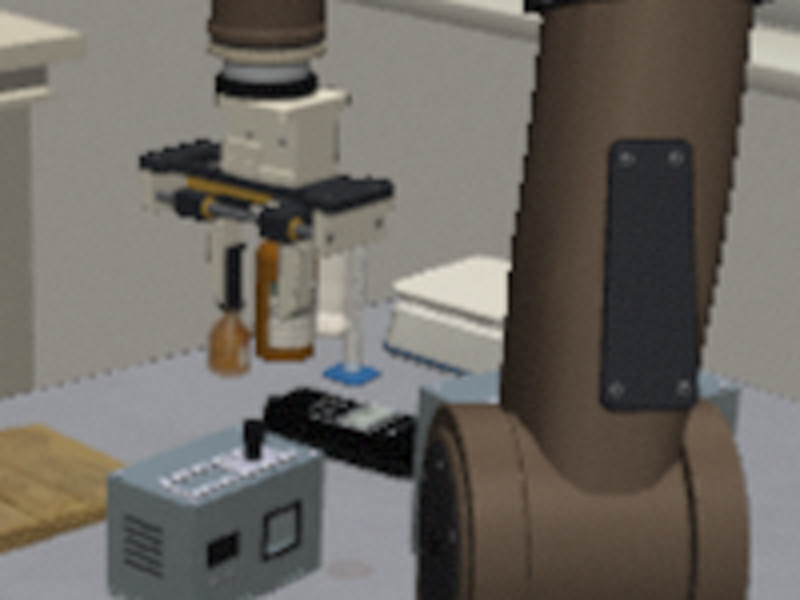

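View pics/top1.png

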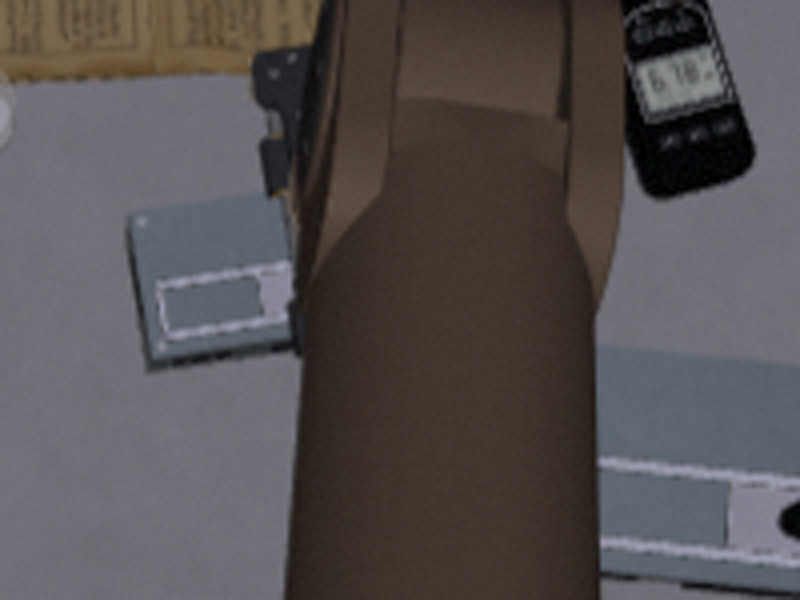

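Emit:
carry_out:
  delta_pos:
    - [0.3,-0.15,-4]
    - [0.3,-0.15,-8]
    - [0.3,-0.15,-10]
    - [0.3,-0.15,-11.2]
    - [0.3,-0.15,-11.2]
    - [0.3,-0.15,-11.2]
  spin: [0,0,0,0,0,0]

```text
time: 2.4
tcp_pos: [0.4982, -0.208, 0.1168]
orientation: [-0.051, 0.705, 0.05, 0.706]
force: [-0.5, 0.3, 0.5]
grip_width: 0.0501
```

Run:
```python
from h import *
s=ctrl.state();print(s['time'],s['tcp_pos'],s['force'])
for n in("scene",):
    c=eyes.capture(n);i=c['img'][:,:,::-1]
    x,y=(250,130)
    cv2.imwrite(f"pics/{n}2.png",cv2.resize(i[y:y+120,x:x+130],None,fx=5,fy=5,interpolation=cv2.INTER_CUBIC))
```

```text
2.4 [ 0.49822184 -0.20803924  0.11678288] [-0.46189288  0.28010169  0.47232446]
```

View pics/scene2.png

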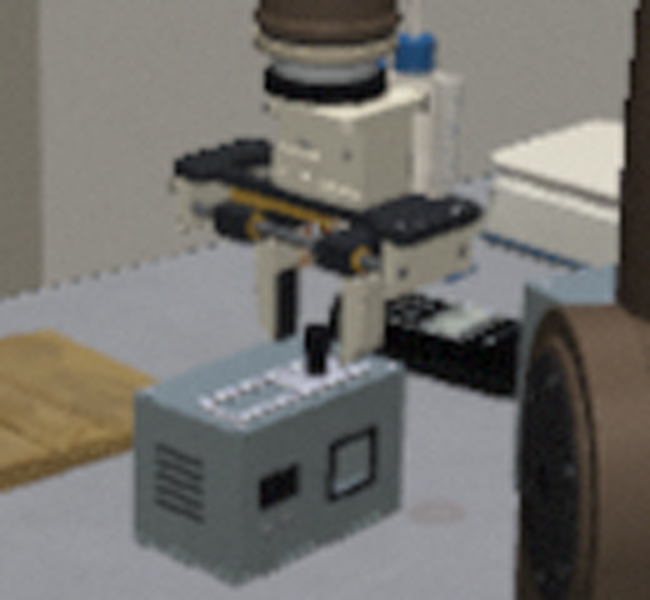

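Emit:
carry_out:
  delta_pos:
    - [-0.3,0.1,-0.4]
    - [-0.3,0.1,-0.4]
    - [-0.3,0.1,-0.4]
    - [-0.3,0.1,-0.4]
  spin: [0,0,0,0]

```text
time: 2.95
tcp_pos: [0.4952, -0.207, 0.1127]
orientation: [-0.051, 0.705, 0.05, 0.706]
force: [-0.2, 0.1, 0.7]
grip_width: 0.05
```

Emit:
carry_out:
  delta_pos:
    - [0,0,0]
    - [0,0,0]
    - [0,0,0]
    - [0,0,0]
    - [0,0,0]
    - [0,0,0]
  spin: [0,0,0,0,0,0]
  claw: 0
  newtons: 8

```text
time: 3.7
tcp_pos: [0.4951, -0.207, 0.1127]
orientation: [-0.051, 0.705, 0.05, 0.706]
force: [-0.9, 0.7, 0.4]
grip_width: 0.0173
```

Emit:
carry_out:
  delta_pos:
    - [-0.14,1,0]
    - [-0.29,2,0]
    - [-0.43,3,0]
    - [-0.58,4,0]
    - [-0.72,5,0]
    - [-0.82,5.7,0]
    - [-0.85,5.9,0]
    - [-0.85,5.9,0]
  spin: [0,0,0,0,0,0,0,0]

```text
time: 4.7
tcp_pos: [0.4868, -0.1497, 0.1128]
orientation: [-0.051, 0.705, 0.049, 0.706]
force: [0.1, -6.7, -1.2]
grip_width: 0.0176
```

Emit:
carry_out:
  delta_pos:
    - [-0.06,0.4,0]
    - [-0.06,0.4,0]
    - [-0.06,0.4,0]
  spin: [0,0,0]

```text
time: 5.08
tcp_pos: [0.4866, -0.148, 0.113]
orientation: [-0.051, 0.705, 0.047, 0.706]
force: [1.1, -9.0, -1.0]
grip_width: 0.0174
```

Run:
```python
from h import *
s=ctrl.state();print(s['time'],s['tcp_pos'],s['force'])
for n in("scene","top"):
    c=eyes.capture(n);i=c['img'][:,:,::-1]
    x,y=(250,130) if n=='scene' else (280,150)
    cv2.imwrite(f"pics/{n}3.png",cv2.resize(i[y:y+120,x:x+130],None,fx=5,fy=5,interpolation=cv2.INTER_CUBIC))
```

```text
5.075 [ 0.48655202 -0.1480147   0.11303744] [ 1.10608435 -8.97072614 -0.9843754 ]
```

View pics/scene3.png

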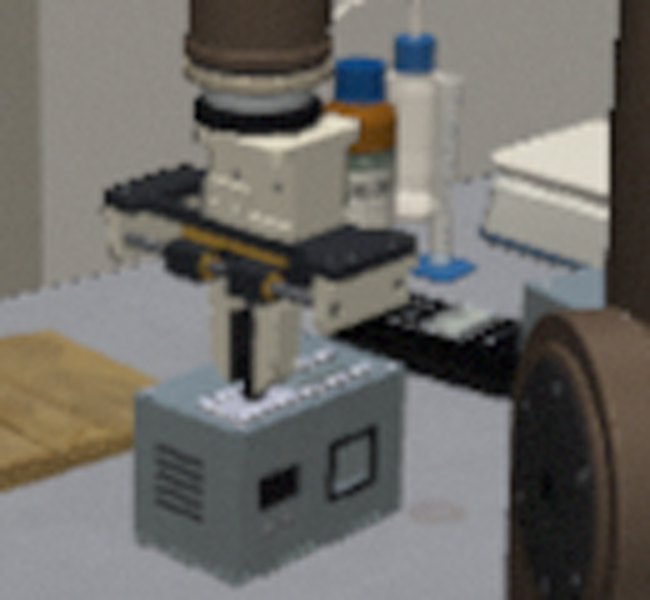

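View pics/top3.png

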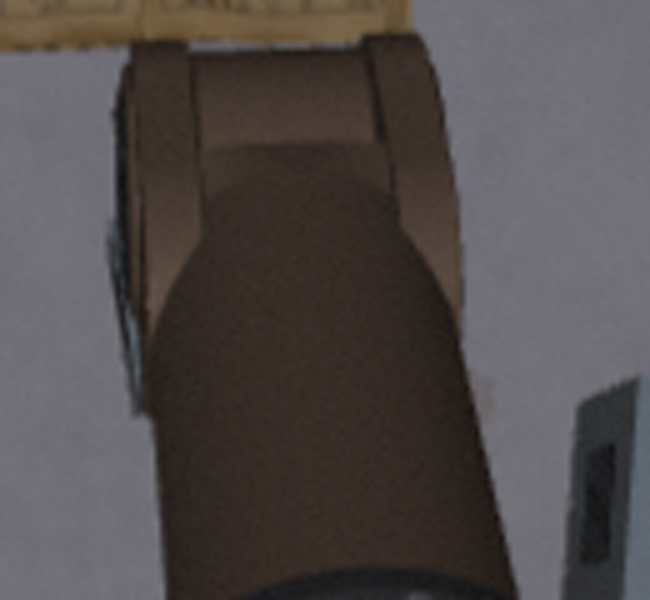

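Emit:
carry_out:
  delta_pos:
    - [0,0,0]
    - [0,0,0]
    - [0,0,0]
    - [0,0,3]
    - [0,0,7]
    - [0,5,9]
    - [-0.3,11,9]
    - [-0.6,17,9]
    - [-0.9,23,9]
    - [-1.2,29,9]
  spin: [0,0,0,0,0,0,0.05,0.1,0.15,0.185]
  claw: 5

```text
time: 6.42
tcp_pos: [0.4741, 0.144, 0.2032]
orientation: [-0.117, 0.697, 0.112, 0.699]
force: [1.2, -1.0, -0.1]
grip_width: 0.0504
```

Emit:
carry_out:
  delta_pos:
    - [0,4,0]
    - [0,8.5,0]
    - [0,8.5,0]
    - [0,8.5,0]
  spin: [0,0,0,0]

```text
time: 6.92
tcp_pos: [0.4739, 0.2287, 0.203]
orientation: [-0.117, 0.697, 0.112, 0.699]
force: [0.1, -0.2, -0.2]
grip_width: 0.0501
```

Run:
```python
from h import *
s=ctrl.state();print(s['time'],s['tcp_pos'],s['orientation'],s['force'])
for n in("scene","top"):
    c=eyes.capture(n);i=c['img'][:,:,::-1]
    cv2.imwrite(f"pics/{n}4f.png",i)
    x,y=(160,110) if n=='scene' else (290,170)
    if n=='top': cv2.imwrite(f"pics/{n}4.png",cv2.resize(i[y:y+75,x:x+100],None,fx=8,fy=8,interpolation=cv2.INTER_CUBIC))
    else: cv2.imwrite(f"pics/{n}4.png",cv2.resize(i[y:y+150,x:x+190],None,fx=4,fy=4,interpolation=cv2.INTER_CUBIC))
```

```text
6.925 [0.47388271 0.22870045 0.20299444] [-0.1168764   0.69677354  0.11244729  0.69871464] [ 0.10949955 -0.18901946 -0.24952734]
```

View pics/scene4.png

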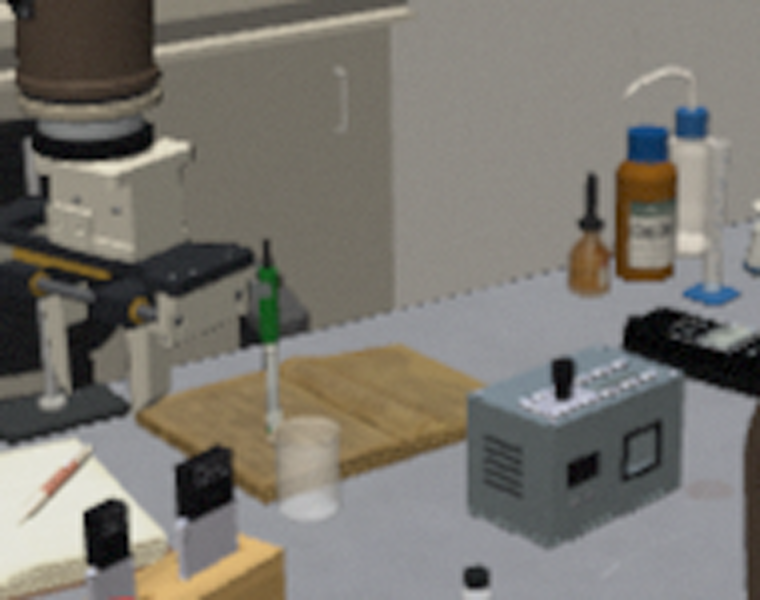

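View pics/top4.png

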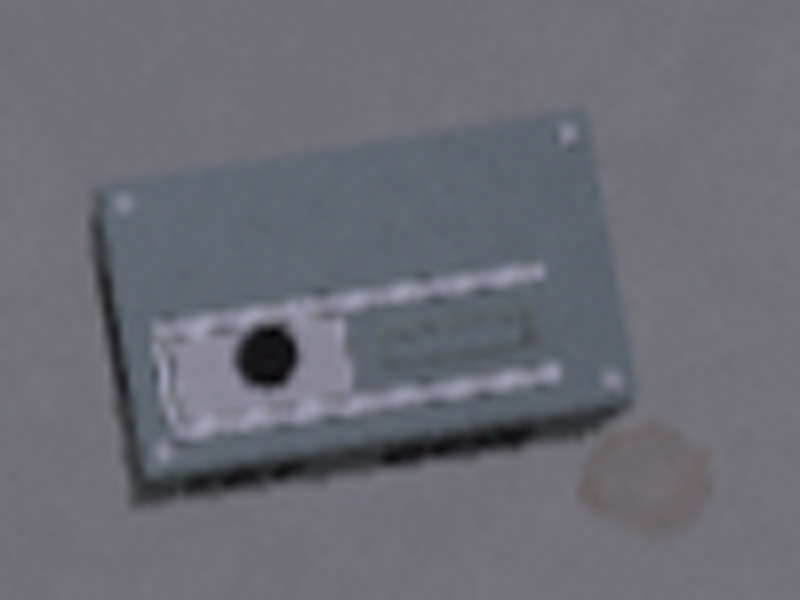

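Run:
```python
from h import *
T=eyes.capture('top');S=eyes.capture('scene')
a=np.radians(18.8);B=np.array([[np.cos(a),-np.sin(a)],[np.sin(a),np.cos(a)]]);C=np.array([.4894,.1914])
f=lambda p,z:(B.T@(onz(T,p,z)[:2]-C)*1000).round(1)
cr=lambda x,y:((x+.5)/7-.5+135,(y+.5)/7-.5+185)
print('shoulder n',f(cr(237,255),.09),'shoulder w',f(cr(521,158),.09))
print('pocket right end',f(cr(312,250),.05),'blade right@rack',f(cr(283,263),.05))
print('narrow head top TL,TR',f(cr(122,246),.13),f(cr(190,225),.13),'wide',f(cr(366,162),.13),f(cr(488,125),.13))
print('bottom-left head -x face',f(cr(152,302),.09))
# scene: predicted edges
i=cv2.imread('pics/scene0.png');cv2.imwrite('pics/d.png',cv2.resize(i[230:275,170:230],None,fx=12,fy=12,interpolation=cv2.INTER_CUBIC))
for o in(0,5):
  for dx,dy,z in((-8,14,.13),(-8,-14,.13),(-8,14,.09),(-8,-14,.09),(8,14,.13),(-3,20,.09),(-3,-20,.09),(-3,-20,.05)):
    p=proj(S,[*(C+B@(np.array([dx,45+o+dy])/1000)),z]);print(o,dx,dy,z,((p-[170,230]+.5)*12).round())
```

```text
shoulder n [ 0.5 33.9] shoulder w [ -0.1 -69.7]
pocket right end [ 0.9 15.5] blade right@rack [-0.1 26.7]
narrow head top TL,TR [ 8.7 61.9] [ 7.9 38.2] wide [  8.4 -24.2] [  6.7 -66.8]
bottom-left head -x face [-5.2 66.6]
0 -8 14 0.13 [200. 105.]
0 -8 -14 0.13 [290.  58.]
0 -8 14 0.09 [212. 271.]
0 -8 -14 0.09 [301. 223.]
0 8 14 0.13 [145.  86.]
0 -3 20 0.09 [176. 276.]
0 -3 -20 0.09 [303. 207.]
0 -3 -20 0.05 [314. 367.]
5 -8 14 0.13 [183. 113.]
5 -8 -14 0.13 [274.  66.]
5 -8 14 0.09 [196. 280.]
5 -8 -14 0.09 [286. 231.]
5 8 14 0.13 [129.  94.]
5 -3 20 0.09 [160. 285.]
5 -3 -20 0.09 [288. 215.]
5 -3 -20 0.05 [299. 376.]
```

View pics/d.png

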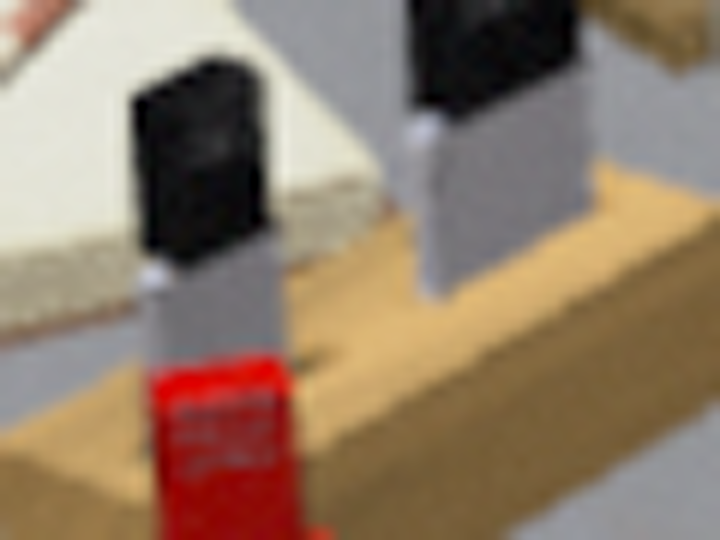

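Emit:
carry_out:
  delta_pos:
    - [-0.1,1.1,0]
    - [-0.1,1.1,-4]
    - [-0.1,1.1,-7]
    - [-0.1,1.1,-9.5]
    - [-0.1,1.1,-10.9]
    - [-0.1,1.1,-10.9]
    - [-0.1,1.1,-10.9]
  spin: [0,0,0,0,0,0,0]

```text
time: 8.0
tcp_pos: [0.4739, 0.2393, 0.0951]
orientation: [-0.116, 0.696, 0.112, 0.699]
force: [-0.7, -0.4, -0.9]
grip_width: 0.0498
```

Run:
```python
from h import *
s=ctrl.state();print(s['time'],s['tcp_pos'],s['force'])
c=eyes.capture('scene');i=c['img'][:,:,::-1]
cv2.imwrite("pics/s5.png",cv2.resize(i[180:290,130:280],None,fx=5,fy=5,interpolation=cv2.INTER_CUBIC))
```

```text
8.0 [0.47387748 0.2393168  0.09511472] [-0.73544362 -0.36517868 -0.86053242]
```

View pics/s5.png

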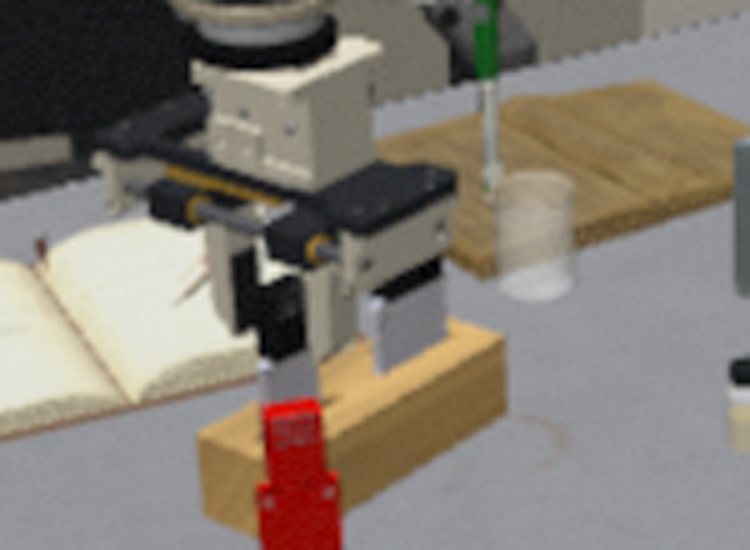

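Emit:
carry_out:
  delta_pos:
    - [0,0,0]
    - [0,0,0]
    - [0,0,0]
    - [0,0,0]
    - [0,0,0]
    - [0,0,0]
  spin: [0,0,0,0,0,0]
  claw: 0
  newtons: 25

```text
time: 8.8
tcp_pos: [0.474, 0.2393, 0.0953]
orientation: [-0.116, 0.696, 0.112, 0.7]
force: [0.5, -0.3, 1.6]
grip_width: 0.0155
```

Emit:
carry_out:
  delta_pos:
    - [0,0,1]
    - [0,0,2]
    - [0,0,4]
    - [0,0,6.5]
    - [0,0,9]
    - [0,0,11]
    - [0,0,11]
  spin: [0,0,0,0,0,0,0]

```text
time: 9.68
tcp_pos: [0.4748, 0.24, 0.2071]
orientation: [-0.115, 0.695, 0.112, 0.701]
force: [-0.7, -0.2, -0.3]
grip_width: 0.0159
```

Run:
```python
from h import *
s=ctrl.state();print(s['time'],s['tcp_pos'],s['force'],s['torque'])
c=eyes.capture('scene');i=c['img'][:,:,::-1]
cv2.imwrite("pics/s6.png",cv2.resize(i[130:270,120:280],None,fx=4.2,fy=4.2,interpolation=cv2.INTER_CUBIC))
```

```text
9.675 [0.47475205 0.23996069 0.2071454 ] [-0.67095101 -0.19241492 -0.33904511] [ 0.01284653 -0.13211969 -0.02347911]
```

View pics/s6.png

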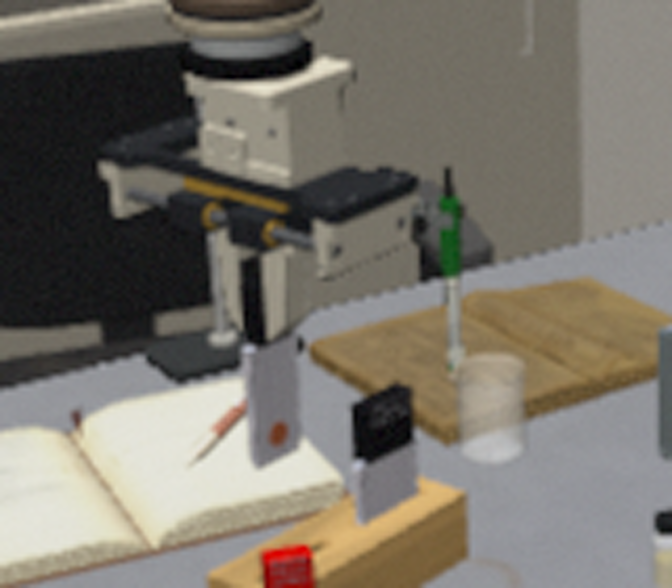

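```bash
cat >> h.py <<'E'
def coupon(roi,S):
    from scipy.spatial.transform import Rotation as Ro
    s=ctrl.state();M=Ro.from_quat(s['orientation']).as_matrix();tcp=np.array(s['tcp_pos'])
    hsv=cv2.cvtColor(S['img'],cv2.COLOR_RGB2HSV);h,sa,v=[hsv[:,:,i].astype(int) for i in range(3)]
    m=((h<16)&(sa>80)&(v>60)).astype(np.uint8);x0,y0,x1,y1=roi;k=np.zeros_like(m);k[y0:y1,x0:x1]=m[y0:y1,x0:x1]
    n,l,st,ce=cv2.connectedComponentsWithStats(k)
    for j in range(1,n):
        if st[j,4]<8: continue
        p=ce[j];o,d=ray(S,p);jz=M[:,2]*np.sign(M[0,2])
        q=tcp-0.003*jz;X=o+d*((q-o)@jz)/(d@jz)
        yy=np.array([-jz[1],jz[0],0]);print(p,st[j],'X',X.round(4),'dz from tcp',(X-tcp)[2].round(4),'along y off',((X-tcp)@yy).round(4),'jaw az',np.degrees(np.arctan2(jz[1],jz[0])).round(2),'tilt',M[:,0].round(4))
E
python3 - <<'E'
from h import *
coupon((175,210,200,245),eyes.capture('scene'))
E
```

```text
[176.  227.9] [175 226   4   5  10] X [0.46   0.2715 0.1676] dz from tcp -0.0375 along y off 0.0351 jaw az 18.52 tilt [ 0.0059 -0.0051 -1.    ]
[186.29411765 233.23529412] [185 231   4   6  17] X [0.4709 0.2392 0.1394] dz from tcp -0.0656 along y off 0.0011 jaw az 18.52 tilt [ 0.0059 -0.0051 -1.    ]
```

Emit:
carry_out:
  delta_pos:
    - [0,-1,4]
    - [0,-6,4.5]
    - [0.4,-12,4.5]
    - [0.8,-18,4.5]
    - [1.1,-24,4.5]
    - [1.4,-30,4.5]
    - [1.7,-36,4.5]
    - [1.9,-42,4.5]
    - [2,-44.8,4.5]
    - [2,-44.8,4.5]
  spin: [0,0,-0.04,-0.08,-0.12,-0.16,-0.18,-0.18,-0.18,-0.18]

```text
time: 11.02
tcp_pos: [0.4927, -0.2116, 0.2485]
orientation: [-0.051, 0.705, 0.047, 0.706]
force: [0.5, -0.2, -1.4]
grip_width: 0.0163
```

Emit:
carry_out:
  delta_pos:
    - [0,0,0]
    - [0,0,0]
  spin: [0,0]

```text
time: 11.28
tcp_pos: [0.4926, -0.2104, 0.2481]
orientation: [-0.052, 0.705, 0.048, 0.706]
force: [1.1, -0.0, -0.6]
grip_width: 0.0162
```

Run:
```python
from h import *
s=ctrl.state();print(s['time'],s['tcp_pos'],s['force'],s['torque'],s['grip_width'])
c=eyes.capture('scene');i=c['img'][:,:,::-1]
cv2.imwrite("pics/s7.png",cv2.resize(i[120:260,250:390],None,fx=4.2,fy=4.2,interpolation=cv2.INTER_CUBIC))
coupon((290,130,340,200),c)
```

```text
11.275 [ 0.49257975 -0.21039209  0.24811785] [ 1.14484667 -0.02713775 -0.58621709] [-0.01923182 -0.11462542 -0.01332896] 0.01620489602037545
[306.53846154 171.38461538] [303 168   8   7  26] X [ 0.4837 -0.1674  0.22  ] dz from tcp -0.0283 along y off 0.0438 jaw az 8.04 tilt [ 0.002  -0.0056 -1.    ]
[316.  180.5] [315 179   3   4  10] X [ 0.4898 -0.2102  0.1806] dz from tcp -0.0677 along y off 0.0006 jaw az 8.04 tilt [ 0.002  -0.0056 -1.    ]
```

View pics/s7.png

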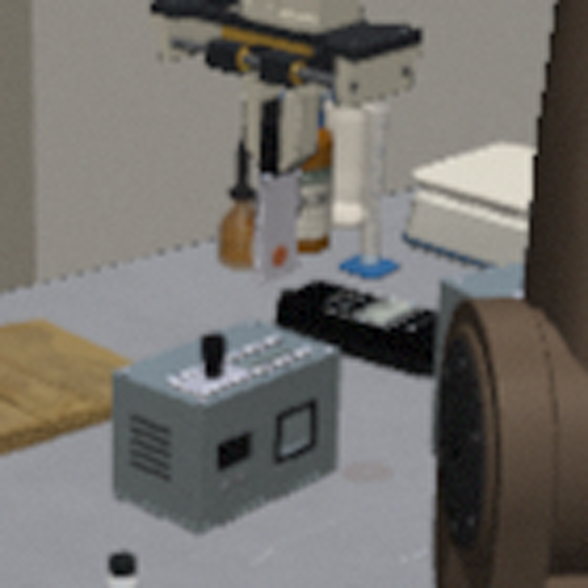

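Emit:
carry_out:
  delta_pos:
    - [0.27,0.19,-1]
    - [0.27,0.19,-3]
    - [0.27,0.19,-4.5]
    - [0.27,0.19,-5.5]
    - [0.27,0.19,-5.5]
    - [0.27,0.19,-5.5]
  spin: [0,0,0,0,0,0]

```text
time: 12.08
tcp_pos: [0.4958, -0.2086, 0.1938]
orientation: [-0.052, 0.705, 0.047, 0.706]
force: [-0.4, 0.6, 0.1]
grip_width: 0.0156
```

Run:
```python
from h import *
s=ctrl.state();print(s['time'],s['tcp_pos'],s['force'],s['torque'],s['grip_width'])
c=eyes.capture('scene');i=c['img'][:,:,::-1]
cv2.imwrite("pics/s8.png",cv2.resize(i[160:230,275:345],None,fx=8,fy=8,interpolation=cv2.INTER_CUBIC))
coupon((290,150,340,210),c)
```

```text
12.075 [ 0.49579311 -0.20857401  0.19379826] [-0.41743061  0.64010984  0.06610087] [-0.04096502 -0.15888786  0.04340898] 0.015558632563199552
[314.36363636 197.        ] [313 195   4   5  11] X [ 0.4929 -0.2082  0.1266] dz from tcp -0.0673 along y off 0.0009 jaw az 8.03 tilt [ 0.003  -0.0059 -1.    ]
```

View pics/s8.png

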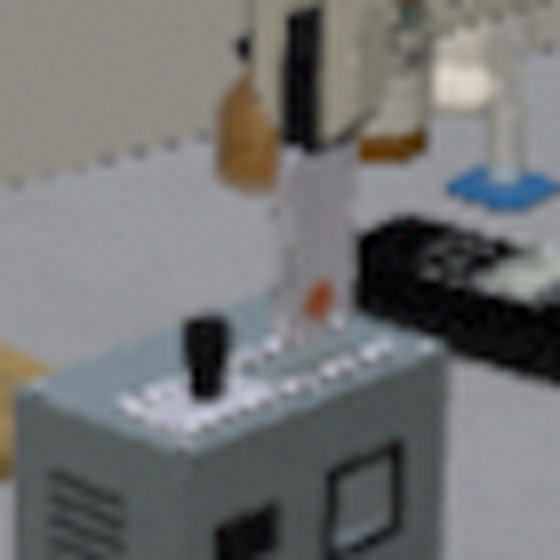

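Emit:
carry_out:
  delta_pos:
    - [-0.04,0,-0.4]
    - [-0.04,0,-0.8]
    - [-0.04,0,-1.1]
    - [-0.04,0,-1.4]
    - [-0.04,0,-1.4]
    - [-0.04,0,-1.4]
  spin: [0,0,0,0,0,0]

```text
time: 12.88
tcp_pos: [0.4955, -0.2086, 0.18]
orientation: [-0.052, 0.704, 0.047, 0.706]
force: [-0.3, -0.3, -0.6]
grip_width: 0.0159
```

Emit:
carry_out:
  delta_pos:
    - [0,0,-0.5]
    - [0,0,-1]
    - [0,0,-1.5]
    - [0,0,-1.5]
    - [0,0,-1.5]
  spin: [0,0,0,0,0]

```text
time: 13.5
tcp_pos: [0.4956, -0.2086, 0.165]
orientation: [-0.052, 0.704, 0.047, 0.706]
force: [-0.2, -0.3, -0.8]
grip_width: 0.0156
```

Run:
```python
from h import *
s=ctrl.state();print(s['time'],s['tcp_pos'],s['force'],s['torque'],s['grip_width'])
c=eyes.capture('scene');i=c['img'][:,:,::-1]
cv2.imwrite("pics/s9.png",cv2.resize(i[160:240,275:355],None,fx=7,fy=7,interpolation=cv2.INTER_CUBIC))
```

```text
13.5 [ 0.49561128 -0.20860548  0.16499501] [-0.18776664 -0.25608825 -0.80972084] [-0.02314201 -0.08731192 -0.0292971 ] 0.015587574858724813
```

View pics/s9.png

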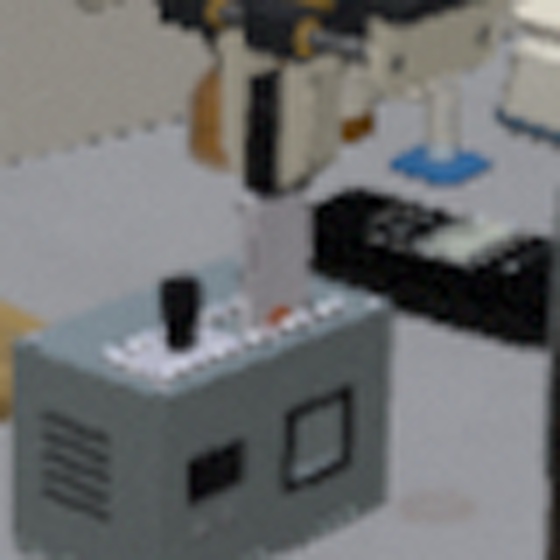

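Emit:
carry_out:
  delta_pos:
    - [0,0,-0.7]
    - [0,0,-1.4]
    - [0,0,-2.1]
    - [0,0,-2.8]
    - [0,0,-3.4]
    - [0,0,-4]
    - [0,0,-4.5]
    - [0,0,-4.75]
    - [0,0,-4.75]
    - [0,0,-4.75]
  spin: [0,0,0,0,0,0,0,0,0,0]

```text
time: 14.8
tcp_pos: [0.4958, -0.2087, 0.1178]
orientation: [-0.052, 0.704, 0.047, 0.706]
force: [0.8, -0.2, -1.4]
grip_width: 0.0156
```

Run:
```python
from h import *
s=ctrl.state();print(s['time'],s['tcp_pos'],s['force'],s['torque'],s['grip_width'])
c=eyes.capture('scene');i=c['img'][:,:,::-1]
cv2.imwrite("pics/s10.png",cv2.resize(i[160:240,275:355],None,fx=7,fy=7,interpolation=cv2.INTER_CUBIC))
coupon((305,205,340,240),c)
B=np.array([.4948,-.2083,.05]);n=np.array([.9898,.1426,0]);u=np.array([-.1426,.9898,0])
for z in(.035,.065):
  for y in(-.017,.017):print('window',proj(S:=c,B-.027*n+y*u+[0,0,z-.05]))
```

```text
14.8 [ 0.49578175 -0.20867197  0.11777894] [ 0.80870046 -0.15951137 -1.39080311] [ 0.0124703  -0.02794067  0.02859938] 0.015646935713205887
window [323.35103743 225.00656226]
window [316.08555482 228.25198898]
window [323.66698766 216.18579986]
window [316.3529423  219.33773247]
```

View pics/s10.png

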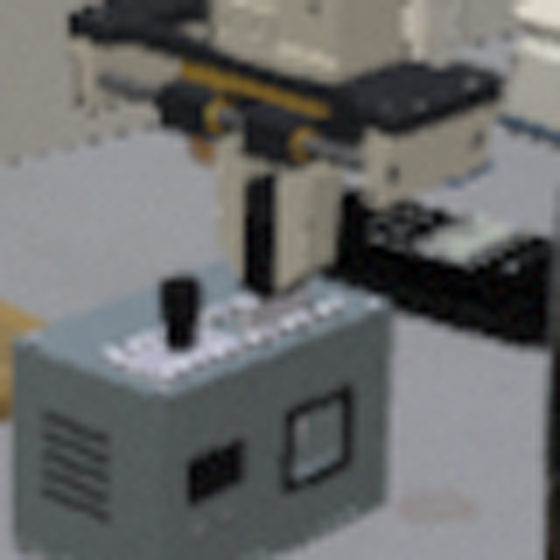

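Emit:
carry_out:
  delta_pos:
    - [-0.03,0,-0.05]
    - [-0.03,0,-0.05]
    - [-0.03,0,-0.05]
    - [-0.03,0,-0.05]
  spin: [0,0,0,0]

```text
time: 15.35
tcp_pos: [0.4955, -0.2087, 0.1173]
orientation: [-0.052, 0.704, 0.047, 0.706]
force: [-0.3, 0.5, -0.2]
grip_width: 0.0158
```

Run:
```python
from h import *
s=ctrl.state();print(s['time'],s['tcp_pos'],s['force'],s['torque'],s['grip_width'],s['dq'])
for n in('scene','top'):
    cv2.imwrite(f"pics/{n}11.png",eyes.capture(n)['img'][:,:,::-1])
```

```text
15.35 [ 0.49547362 -0.20868617  0.11731022] [-0.31069854  0.48759825 -0.24365398] [-0.04628309 -0.10878758 -0.01027894] 0.015835402409519757 [-1.77875773e-03 -7.06155901e-05 -9.56517591e-04 -5.93811370e-04
 -4.17868382e-04 -9.24026952e-04 -1.77681603e-04]
```

View pics/scene11.png

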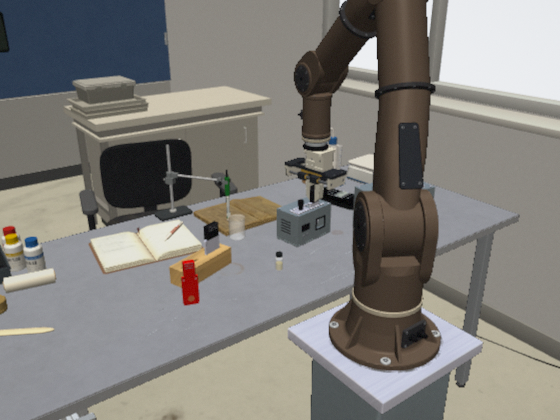

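View pics/top11.png

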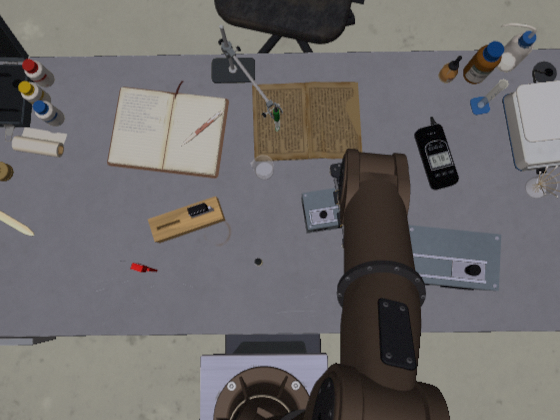

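Run:
```python
from h import *
T=eyes.capture('top')
u=np.array([-.1426,.9898]);n=np.array([.9898,.1426])
def kn(f,roi):
    im=cv2.imread(f);x0,y0,x1,y1=roi;g=im[y0:y1,x0:x1].max(2).astype(float)
    for th in(50,65):
        m=(g<th).astype(np.uint8);N,l,st,ce=cv2.connectedComponentsWithStats(m);j=1+np.argmax(st[1:,4]);p=ce[j]+[x0,y0];P=onz(T,p,.13)[:2]
        print(f,th,p,st[j,4],P.round(4),'n,u',(P@n).round(4),(P@u).round(4))
kn('pics/top0.png',(338,202,356,218));kn('pics/top4f.png',(314,205,332,222));kn('pics/top11.png',(314,205,332,222))
# plate bright extents along row direction in top0/top4
for f in('pics/top0.png','pics/top4f.png'):
    im=cv2.imread(f);g=cv2.cvtColor(im,cv2.COLOR_BGR2GRAY)
    for off in(-.008,.008):
        us=np.arange(-.32,-.16,.0015)
        v=[]
        for a in us:
            q=proj(T,[*((.4605+off)*n+a*u),.103]);v.append(int(cv2.getRectSubPix(g,(1,1),(float(q[0]),float(q[1])))[0,0]))
        print(f,off,[(round(a*1000),x) for a,x in zip(us,v)][::1])
```

```text
pics/top0.png 50 [346.69444444 210.5       ] 36 [ 0.4939 -0.2043] n,u 0.4597 -0.2726
pics/top0.png 65 [346.55813953 210.46511628] 43 [ 0.494 -0.204] n,u 0.4599 -0.2723
pics/top4f.png 50 [322.94736842 214.07894737] 38 [ 0.4861 -0.1485] n,u 0.46 -0.2163
pics/top4f.png 65 [322.97560976 214.12195122] 41 [ 0.486  -0.1486] n,u 0.4599 -0.2164
pics/top11.png 50 [322.87179487 214.12820513] 39 [ 0.486  -0.1483] n,u 0.4599 -0.2161
pics/top11.png 65 [323.04761905 214.07142857] 42 [ 0.4861 -0.1487] n,u 0.46 -0.2165
pics/top0.png -0.008 [(-320, 86), (-318, 86), (-317, 86), (-316, 86), (-314, 86), (-312, 85), (-311, 85), (-310, 85), (-308, 84), (-306, 84), (-305, 85), (-304, 86), (-302, 85), (-300, 87), (-299, 94), (-298, 114), (-296, 120), (-294, 119), (-293, 120), (-292, 120), (-290, 119), (-288, 118), (-287, 118), (-286, 119), (-284, 120), (-282, 119), (-281, 113), (-279, 108), (-278, 104), (-276, 95), (-275, 85), (-273, 91), (-272, 98), (-270, 106), (-269, 110), (-267, 113), (-266, 118), (-264, 120), (-263, 120), (-261, 120), (-260, 120), (-258, 121), (-257, 121), (-255, 122), (-254, 122), (-25
[... 4096 characters left out ...]
), (-242, 141), (-240, 146), (-239, 139), (-237, 138), (-236, 138), (-234, 138), (-233, 139), (-231, 138), (-230, 135), (-228, 120), (-227, 92), (-225, 59), (-224, 33), (-222, 23), (-221, 20), (-219, 20), (-218, 22), (-216, 25), (-215, 28), (-213, 47), (-212, 69), (-210, 100), (-209, 122), (-207, 138), (-206, 139), (-204, 139), (-203, 138), (-201, 138), (-200, 138), (-198, 138), (-197, 138), (-195, 139), (-194, 137), (-192, 134), (-191, 123), (-189, 123), (-188, 132), (-186, 132), (-185, 122), (-183, 104), (-182, 101), (-180, 100), (-179, 98), (-177, 87), (-176, 69), (-174, 54), (-173, 58), (-171, 96), (-170, 111), (-168, 115), (-167, 114), (-165, 114), (-164, 114), (-162, 114), (-161, 114)]
```

Run:
```python
from h import *
ctrl.finish_job();s=ctrl.state();print(s['time'],s['tcp_pos'],s['force'],s['grip_width'])
```

```text
the job is handed in; nothing more can be done
the job is handed in; nothing more can be done
```

The shutter is open against its end stop, and the narrow blade hangs through the roof slot, copper coupon down, held by its black head. I handed the job in at about 15.5 s on the robot's clock; no verdict was reported.

- **Shutter:** I slid it by the knob until the force along the slide reached 9 N, against a friction of about 1 N. The top view then put the knob about 60 mm from the slot's centre with the plate against the stop bar. At 2.3 mm per pixel, a gap under 1 mm would not show. The shutter had stood about 4 mm open at the start.
- **Blade:** It went down through the slot without touching enough to register; forces stayed under 2 N. At the end the grip opening was 15.8 mm on the 16 mm head, so it was still held. The tool leans about 0.3° from vertical.
- **Coupon height:** Going by the rack floor it sits at 50.0 mm, and two of the three camera readings agree within 0.5 mm. The first camera reading was 1.7 mm higher, which is within the stated calibration error.
- **Not checked directly:** I could not see the coupon through the window, because the scene camera looks in too obliquely and the arm blocks the top camera. That it is centred there rests on the measured positions and the fit in the slot.
- **Other things:** The last pictures show the wide blade, beaker and vial where they stood.

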